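# Close up the potter's tool box

## Robot

A 6-joint arm with a two-finger parallel gripper is mounted at the origin on the work surface. World frame = base frame: x ahead of the robot, y to its left, z up, the work surface at z = 0. Lengths are in mm, angles in degrees, forces in N, time in s.
With the tool pointing down it reaches from about 300 to 850 mm from the base axis. Payload 4.2 kg.
Tool frame: the origin (TCP) lies at the very end of the fingers, on their centre line; the grasp point (between the pads) lies 19 mm behind it (hold_point_z is the z of the grasp point in the tool frame, in mm); z points along the fingers, y is the direction in which the jaws open and shut (so a half turn about z gives the same grasp; the last joint's range is limited). The gripper opens to 91 mm and grips with 3 to 60 N. Pads are 32 mm wide; open, the fingers measure 118 mm over their backs; the gripper's body (76 mm by 178 mm) begins 60 mm behind the grasp point.
Start: joints at [-76.547, 18.312, 89.639, -0, 72.044, -1.146], TCP at [144.932, -556.451, 213.976] pointing down, gripper open.
Joint ranges: [-177.97, 177.97], [-48.28, 115.42], [12.27, 149.76], [-77.06, 257.06], [2.81, 150.46], [-146.56, 146.56]. Speed limits (degrees/s): [147.25, 147.25, 180, 180, 180, 180].

## Interface

Orientations are given as [roll, pitch, yaw] about the fixed x, y, z axes, in that order (R = Rz(yaw) Ry(pitch) Rx(roll)).
In Python, from workcell import state, grab_frame, job_done, hold_point_z gives the robot as it stands. The module is installed in compiled form; this text tells all that it offers.
- The arm moves only by the shell command python3 -m creep 'ROWS' [FORCE]. ROWS is JSON, a list of rows, each a list of 7 numbers: the closure, from 0 (fully open) to 1 (shut), then the shift along the tool's x, y, z in mm, then the turn, a rotation vector about the tool's x, y, z in degrees. A call has 1 to 5 rows; each row shifts and turns the commanded pose from where the row before left it, along the tool's axes as they then stand; what a row does not reach is not made up. A row lasts 1/8 s, in which the tool goes at most 62.5 mm and 10.7 degrees, less where a joint would pass 70% of its speed; a pose out of reach is approached as far as the arm can. A call is refused whole if a number of a shift passes 62.5 or a number of a turn 10.7, either way. A call with a gripper value outside its range is refused whole. The fingers move at their own pace and stop on an object; FORCE is the grip in N (left out, the last holds). Time passes only in rows, so rows that do not move let the fingers close. It gives the time, the measured TCP pose, the force and the opening at its end, in the units of the state.
- state(): the state, without advancing time (a new reading comes with each control period).
- grab_frame(name): name is "side" or "top"; returns a dict with "frame" (384x512x3 uint8, red, green, blue), "fx", "fy", "cx", "cy" (pixels), "view" (4x4, takes a point from world to camera coordinates). Camera axes: x right, y down, z forward; pixel columns grow to the right and rows downward; lengths in mm; the calibration is good to about 2 mm. A picture is of the moment at which its call begins. There is no depth.
- job_done(): hands the job in, once; it reports no verdict.
The state is a dict: "time_s": time; "qpos": joint angles; "qvel": joint speeds; "effort": joint torques, N m; "ee_pos": TCP position; "ee_rot": TCP orientation; "force": force on the tool from outside, world axes, zero at the start; "torque": the same for the moment, N m; "gripper_width": finger opening in mm.
Only numpy, scipy, OpenCV 4.12 (cv2) and the standard library are available. Lean on these libraries where they do the work, as an engineer would, in place of code of your own. Each camera call takes 0.05 s, during which the arm holds its last target.

## Task

Close the wooden tool box on the studio table using fingertips only, grasping and lifting nothing: with the lid still standing open, first push the upright inner flap down until it lies flat over the tools, then swing the hinged lid over it and press it fully shut without slamming it. Do not shove or lift the box, and leave the water pot, slip jar, sponge and brush around it alone.

Things in the scene. Friction and masses are not known exactly. Their poses are not given: they have to be found in the camera images.
- toolbox: Open plywood box, 280 (its x) x 200 (its y) x 80 mm high, walls 8 mm, about 3 to 4 kg, standing loose on the table and turned by up to 0.45 rad; it slides if pushed sideways with more than about 12 N. Origin at the centre of its underside, z up. The lid is hinged along the rim of its +y long side; the flap is hinged just inside its -y long side. Small tools lie inside, below the flap.
- lid (a joint): Angle of the lid, rad: 0 = shut, lying level on the rim; about 1.57 = upright; starts at 1.6 to 1.85, leaning a little outwards, stop at 1.95. The hinge is stiff (0.45 N m of friction): the lid stays wherever it is left and needs about 1 to 5 N at its free edge to move, right down to shut.
- flap (a joint): Angle of the inner flap, rad: 0 = folded down, lying level inside the box with its upper face 12 mm below the rim (68 mm above the table); about 1.57 = upright; starts at 1.3 to 1.6, stop at 1.65. The hinge is stiff (0.15 N m of friction): the flap stays wherever it is left and needs about 1 to 3 N near its free edge to move. If it is still upright, the lid cannot shut.
- lid_hinge (a point): Point on the lid's hinge axis, at the middle of its length; in the box frame at (0, 96, 80) mm. The axis runs along the box's x. Axes turn with the lid: from here the lid reaches 196 mm along this point's own -y, and its own z is normal to its outer face (up when shut; away from the flap when upright).
- lid_edge (a point): Middle of the lid's free edge, on its outer (upper when shut) face, 196 mm from the hinge axis. The lid is a plywood board 280 x 200 x 8 mm with a small brass plate here; its outer face lies 8 mm to the +z side of the hinge axis. Axes as lid_hinge.
- flap_hinge (a point): Point on the flap's hinge axis, at the middle of its length; in the box frame at (0, -86, 65) mm. The axis runs along the box's x. Axes turn with the flap: from here the flap reaches 110 mm along this point's own +y, and its own z is normal to its outer face (up when folded down; away from the lid when upright).
- flap_edge (a point): Middle of the flap's free edge, on its outer (upper when folded) face, 110 mm from the hinge axis. The flap is a brown board 250 x 110 x 6 mm; its outer face lies 3 mm to the +z side of the hinge axis. Axes as flap_hinge.
- water_pot_mid (a point): Centre, half-way up, of the bystander water pot: open white plastic cup, 72 mm across, 90 mm high. Leave it alone.
- slip_jar_mid (a point): Centre, half-way up, of the bystander slip jar: closed clay-brown jar with a white cap, 72 mm across, 75 mm high. Leave it alone.
- sponge_mid (a point): Centre of the bystander yellow sponge block, 75 x 55 x 30 mm. Leave it alone. Pot, jar and sponge may have changed places: one stands beyond the box's +x end, one on the table on its flap side, one on its lid side; none touches the box.
- brush_grip (a point): Handle of the bystander brush, which lies flat on the table on the lid side of the box, pointing roughly away from the box. Leave it alone.

How it is judged (in metres and radians):
On the way, in this order (a step that is already met when the one before it is completed fails the run):
1. the flap is folded down flat while the lid still stands open (value of joint flap below 0.08 rad and value of joint lid above 1.2 rad), for 0.2 s.
2. the lid is shut over the folded flap (value of joint lid below 0.04 rad and value of joint flap below 0.08 rad), for 0.2 s.
At the end, for the whole second after the job is handed in: The flap lies folded down (within 0.08 rad), the lid is shut over it (within 0.04 rad, 8 mm at its edge), the box stands level and at rest within 30 mm of where it stood, and pot, jar, sponge and brush are within 30 mm of where they stood (all of step 2 and linear speed of toolbox below 0.01 m/s and angle between toolbox's own z axis and vertical below 0.05 rad and distance of each of toolbox, water_pot_mid, slip_jar_mid, sponge_mid, brush_grip from where it was at the start of the episode below 0.03 m); the robot touches nothing.
It fails at once if the box is lifted, tipped or shoved more than 30 mm (height (world z) of toolbox above 0.012 m or angle between toolbox's own z axis and vertical above 0.1 rad or distance of toolbox from where it was at the start of the episode above 0.03 m).
It fails at once if the lid is slammed (swings shut faster than 3 rad/s) (velocity of joint lid below -3 rad/s).
It fails at once if a bystander is pushed more than 30 mm, or lifted (not (distance of water_pot_mid from where it was at the start of the episode below 0.03 m) or not (distance of slip_jar_mid from where it was at the start of the episode below 0.03 m) or not (distance of sponge_mid from where it was at the start of the episode below 0.03 m) or not (distance of brush_grip from where it was at the start of the episode below 0.03 m) or height (world z) of water_pot_mid above 0.06 m or height (world z) of slip_jar_mid above 0.0525 m or height (world z) of any of sponge_mid, brush_grip above 0.035 m).
It also fails if it takes over 59 s, if anything falls off the work surface, if the arm or the gripper's body presses on something with over 40 N, if the wrist force passes 120 N, or if a joint passes its speed limit or range.

## Working session

There is one attempt and no reset: what is moved stays moved. The work goes in short steps, Python scripts to look and compute and a shell command to move; the robot and the scene stay as the last step left them, time stands still between calls to the robot, and variables do not carry over. Pictures are saved under pics/ and viewed, and the job is handed in when it is done.

```bash
mkdir -p pics; ls; python3 - <<'E'
from workcell import state, grab_frame, hold_point_z
import cv2,numpy as np,json
print(state())
for n in("side","top"):
    f=grab_frame(n); cv2.imwrite(f"pics/{n}0.png",f["frame"][:,:,::-1])
    print(n,f["fx"],f["fy"],f["cx"],f["cy"]);print(np.round(f["view"],4).tolist())
E
```

```text
pics
{'time_s': 0.0, 'qpos': array([-7.65476799e+01,  1.83493564e+01,  8.97059012e+01,  8.24001235e-04,
        7.20457367e+01, -1.14541198e+00]), 'qvel': array([ 0.0407378 ,  0.04126858,  0.00027934, -0.10040492, -0.0757611 ,
        0.00422095]), 'effort': array([ 8.94333189e-04, -4.12457550e+01, -2.31969345e+01,  7.27400417e-02,
        4.59403172e-02, -1.69880482e-04]), 'ee_pos': array([ 144.80786635, -555.93392997,  213.14662666]), 'ee_rot': array([-1.79899042e+02, -2.80213258e-03,  1.45974749e+01]), 'force': array([-0.17412799,  0.21850941,  0.0039695 ]), 'torque': array([0.01940356, 0.03232388, 0.03655893]), 'gripper_width': 91.13912652676737}
side 370.8918294020508 370.8918294020508 259.89584777154704 193.4398915309809
[[-0.8553, -0.5181, -0.0037, 506.2579], [-0.3619, 0.6025, -0.7114, 252.8307], [0.3707, -0.6071, -0.7028, 681.6863], [0.0, 0.0, 0.0, 1.0]]
top 444.2003918048773 444.2003918048773 260.6972019310632 181.84561295212384
[[-0.0105, -0.9999, 0.0055, 33.9728], [-0.988, 0.0095, -0.154, 576.8186], [0.1539, -0.0071, -0.9881, 884.923], [0.0, 0.0, 0.0, 1.0]]
```

View pics/side0.png

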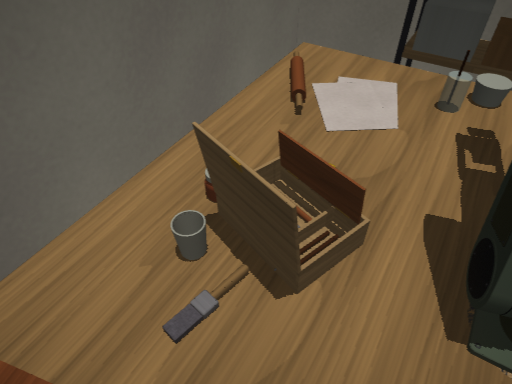

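View pics/top0.png

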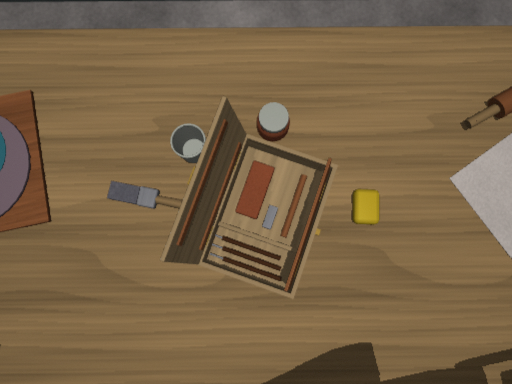

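```bash
python3 - <<'E'
import cv2
a=cv2.imread('pics/top0.png')[85:310,100:400];cv2.imwrite('pics/top0z.png',cv2.resize(a,None,fx=2.6,fy=2.6,interpolation=cv2.INTER_CUBIC))
a=cv2.imread('pics/side0.png')[110:310,160:400];cv2.imwrite('pics/side0z.png',cv2.resize(a,None,fx=3,fy=3,interpolation=cv2.INTER_CUBIC))
E
```

```text
(no output)
```

View pics/top0z.png

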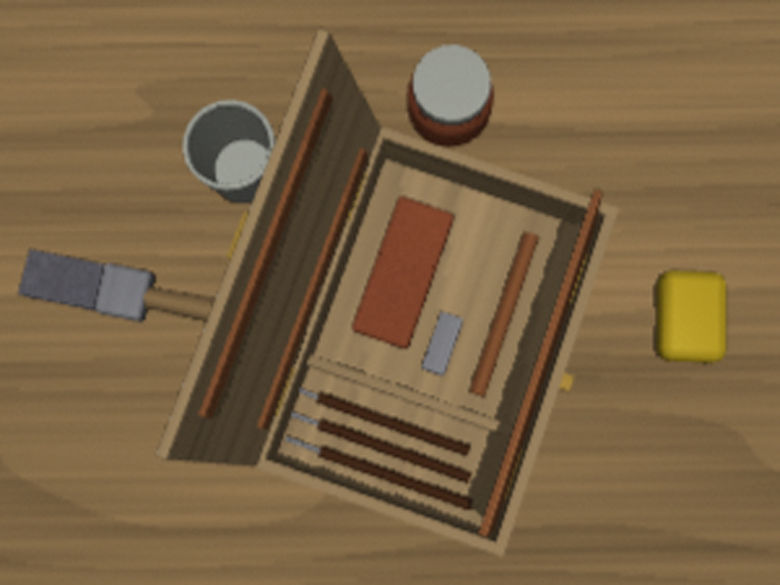

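View pics/side0z.png

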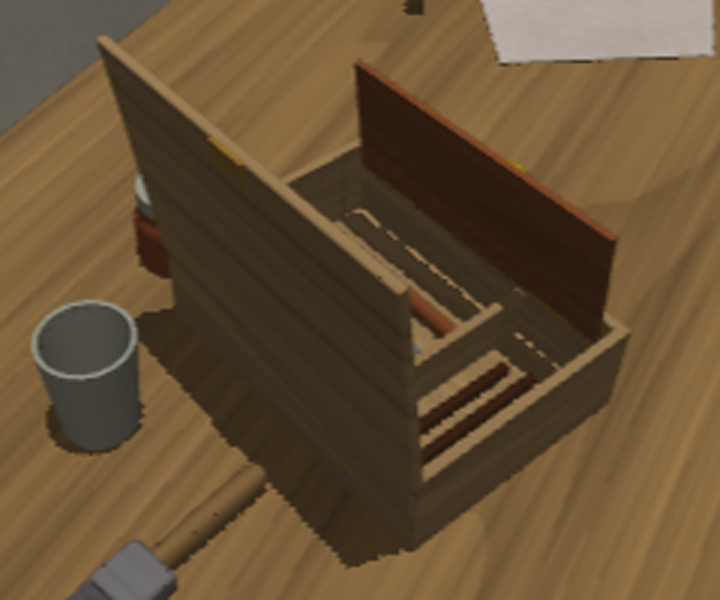

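```bash
cat > h.py <<'E'
import numpy as np
K={'top':(444.2004,260.6972,181.8456,np.array([[-0.0105,-0.9999,0.0055,33.9728],[-0.988,0.0095,-0.154,576.8186],[0.1539,-0.0071,-0.9881,884.923]])),
'side':(370.8918,259.8958,193.4399,np.array([[-0.8553,-0.5181,-0.0037,506.2579],[-0.3619,0.6025,-0.7114,252.8307],[0.3707,-0.6071,-0.7028,681.6863]]))}
def ray(n,u,v):
    f,cx,cy,V=K[n];R=V[:,:3];o=-R.T@V[:,3];return o,R.T@np.array([(u-cx)/f,(v-cy)/f,1])
def onplane(n,uv,p,nn):
    o,d=ray(n,*uv);nn=np.array(nn,float);return o+d*((np.array(p)-o)@nn)/(d@nn)
def proj(n,P):
    f,cx,cy,V=K[n];q=V[:,:3]@np.asarray(P)+V[:,3];return f*q[:2]/q[2]+np.array([cx,cy])
def tz(x,y):return ((x+.5)/2.6-.5+100,(y+.5)/2.6-.5+85)
def sz(x,y):return ((x+.5)/3-.5+160,(y+.5)/3-.5+110)
E
python3 - <<'E'
from h import *
np.set_printoptions(precision=1,suppress=True)
c={k:onplane('top',tz(*v),[0,0,80],[0,0,1]) for k,v in dict(pp=(380,128),pm=(617,210),mm=(500,553),mp=(265,465)).items()}
print(c)
for a,b in('pp pm','pm mm','mm mp','mp pp'.split()) if 0 else [('pp','pm'),('pm','mm'),('mm','mp'),('mp','pp')]:print(a,b,np.linalg.norm(c[a]-c[b]))
C=sum(c.values())/4
d=(c['pp']-c['mp']+c['pm']-c['mm'])[:2];y=np.arctan2(d[1],d[0]);print('centre',C,'yaw',y,np.degrees(y))
X=np.array([np.cos(y),np.sin(y),0]);Y=np.array([-X[1],X[0],0]);C[2]=0
def loc(P):return np.array([(P-C)@X,(P-C)@Y,P[2]])
for n,uv,s in[('top',tz(322,30),1),('top',tz(160,457),-1),('side',sz(101,38),1),('side',sz(408,290),-1)]:
    P=loc(onplane(n,uv,C+s*140*X,X));print('lid',P,np.linalg.norm(P[1:]-[96,80]),np.arctan2(P[2]-80,96-P[1]))
for n,uv,s in[('top',tz(599,190),1),('top',tz(485,535),-1),('side',sz(357,62),1),('side',sz(615,240),-1)]:
    P=loc(onplane(n,uv,C+s*125*X,X));print('flap',P,np.linalg.norm(P[1:]-[-86,65]),np.arctan2(P[2]-65,P[1]+86))
# side check rim corner
print('side rim', [proj('side',C+sx*140*X+sy*100*Y+[0,0,80]) for sx,sy in((-1,-1),(-1,1),(1,-1))], sz(628,330),sz(415,480))
j=onplane('top',tz(451,82),[0,0,75],[0,0,1]);print('jar',j,loc(j))
p=onplane('top',tz(229,150),[0,0,90],[0,0,1]);print('pot',p,loc(p))
s=onplane('top',tz(692,316),[0,0,30],[0,0,1]);print('sponge',s,loc(s))
E
```

```text
{'pp': array([671.1,  57.8,  80. ]), 'pm': array([ 603.7, -126.5,   80. ]), 'mm': array([344.9, -29.7,  80. ]), 'mp': array([411.1, 145.6,  80. ])}
pp pm 196.18000663185794
pm mm 276.3116124406225
mm mp 187.4374644789875
mp pp 274.40293615018726
centre [507.7  11.8  80. ] yaw -0.3417312951080797 -19.579760937232603
lid [140.  131.5 269.7] 192.95994926207885 1.7560108961414769
lid [-140.   135.4  258.2] 182.51760126679753 1.78823244219333
lid [140.  130.1 268.7] 191.77086902863905 1.749473043072217
lid [-140.   131.2  270.1] 193.3083111776291 1.7539519519501234
flap [125.  -72.3 167.9] 103.85110517915703 1.4388964282777896
flap [-125.   -70.9  174.6] 110.63808106312261 1.433584485625564
flap [125.  -73.  168.3] 104.14480860665566 1.4459741902849412
flap [-125.   -71.9  167.5] 103.48044872388596 1.4343685031099087
side rim [array([370.9, 217.7]), array([301.4, 269.3]), array([281.7, 153. ])] (369.0, 219.66666666666669) (298.0, 269.66666666666663)
jar [709.7   1.2  75. ] [193.8  57.7  75. ]
pot [651.9 174.6  90. ] [ 81.3 201.7  90. ]
sponge [ 525.2 -193.3   30. ] [  85.2 -187.4   30. ]
```

```bash
python3 -m creep '[[1,0,0,-5,0,0,-10],[1,0,0,-5,0,0,-10],[1,0,0,-5,0,0,-10],[1,0,0,-5,0,0,-10],[1,0,0,-5,0,0,-10]]' 20; python3 -m creep '[[1,0,0,0,0,0,-5.8],[1,40,10,0,0,0,0],[1,50,14,0,0,0,0],[1,50,14,0,0,0,0],[1,50,14,0,0,0,0]]'
```

```text
time_s: 0.72
ee_pos: [144.8, -556.1, 238.6]
ee_rot: [-180.0, -0.0, 64.9]
force: [-0.2, 0.8, 0.3]
gripper_width: 44.1
time_s: 1.35
ee_pos: [258.3, -393.3, 238.6]
ee_rot: [-180.0, -0.0, 70.4]
force: [1.3, -0.5, -0.5]
gripper_width: 0.4
```

```bash
cat >> h.py <<'E'
C=np.array([508,15,0.]);yw=np.radians(-19.6)
X=np.array([np.cos(yw),np.sin(yw),0]);Y=np.array([-X[1],X[0],0])
def show():
    from workcell import state
    s=state();P=np.array(s['ee_pos']);d=P-C
    print('t',round(s['time_s'],2),'box xyz',np.round([d@X,d@Y,P[2]],1),'rot',np.round(s['ee_rot'],1),'F box',np.round([s['force']@X,s['force']@Y,s['force'][2]],1),'w',round(s['gripper_width'],1),'q',np.round(s['qpos'],0))
E
python3 -c "from h import *;show()"
```

```text
t 1.35 box xyz [ -98.3 -468.4  238.6] rot [-180.    -0.    70.4] F box [ 1.4 -0.  -0.5] w 0.4 q [-58.   8. 100.   0.  72. -38.]
```

```bash
python3 -m creep '[[1,48,14,0,0,0,0],[1,48,14,0,0,0,0],[1,48,14,0,0,0,0],[1,48,14,0,0,0,0],[1,48,14,0,0,0,0]]';python3 -m creep '[[1,48,14,0,0,0,0],[1,40,14,0,0,0,0],[1,0,0,0,0,0,0]]';python3 -c "from h import *;show()"
```

```text
time_s: 1.98
ee_pos: [404.7, -190.8, 238.8]
ee_rot: [-180.0, 0.0, 70.4]
force: [0.4, -0.7, 0.0]
gripper_width: 1.0
time_s: 2.35
ee_pos: [461.0, -116.9, 238.4]
ee_rot: [-180.0, -0.0, 70.6]
force: [0.5, -0.2, 0.1]
gripper_width: 0.4
t 2.35 box xyz [   0.  -140.   238.4] rot [-180.    -0.    70.6] F box [0.5 0.  0.1] w 0.4 q [-16.   8.  99.   0.  72.   4.]
```

```bash
python3 -m creep '[[1,0,0,45,0,0,0],[1,0,0,43,0,0,0],[1,15,0,0,0,0,0],[1,15,0,0,0,0,0],[1,0,0,0,0,0,0]]';python3 -c "
from h import *;show()
from workcell import grab_frame
import cv2
a=[cv2.resize(grab_frame(n)['frame'][80:330,100:420,::-1],None,fx=1.25,fy=1.25) for n in('top','side')]
cv2.imwrite('pics/a1.png',np.hstack(a))"
```

```text
time_s: 2.98
ee_pos: [471.7, -89.8, 152.8]
ee_rot: [179.8, -0.0, 70.5]
force: [-0.3, 0.2, 0.8]
gripper_width: 0.7
t 2.98 box xyz [   1.  -110.9  152.8] rot [179.8  -0.   70.5] F box [-0.4  0.1  0.8] w 0.7 q [-12.  13. 107.  -0.  60.   7.]
```

View pics/a1.png

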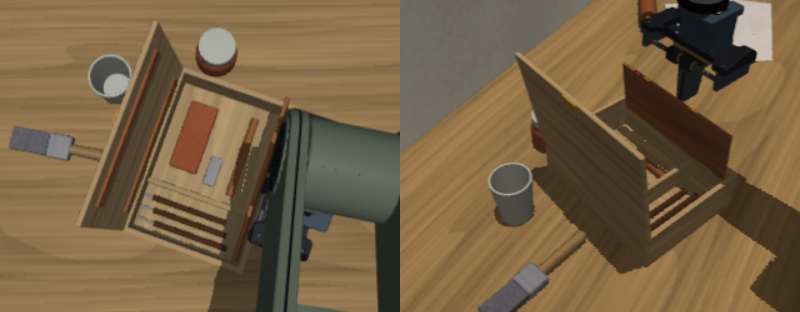

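```bash
python3 -m creep '[[1,16,0,0,0,0,0],[1,12,0,1,0,0,0],[1,11,0,2,0,0,0],[1,8,0,4,0,0,0],[1,8,0,4,0,0,0]]';python3 -c "from h import *;show()"; python3 -m creep '[[1,7,0,5,0,0,0],[1,7,0,6,0,0,0],[1,6,0,6,0,0,0],[1,6,0,7,0,0,0],[1,0,0,0,0,0,0]]';python3 -c "
from h import *;show()
from workcell import grab_frame
import cv2
a=[cv2.resize(grab_frame(n)['frame'][80:330,100:420,::-1],None,fx=1.25,fy=1.25) for n in('top','side')]
cv2.imwrite('pics/a2.png',np.hstack(a))"
```

```text
time_s: 3.7
ee_pos: [488.8, -38.0, 139.8]
ee_rot: [180.0, -0.0, 70.4]
force: [-0.2, -1.0, 0.6]
gripper_width: 0.3
t 3.7 box xyz [ -0.2 -56.4 139.8] rot [180.   -0.   70.4] F box [ 0.1 -1.   0.6] w 0.3 q [ -6.  14. 107.   0.  59.  14.]
time_s: 4.32
ee_pos: [496.6, -13.8, 115.0]
ee_rot: [-179.9, 0.0, 70.4]
force: [0.0, -0.5, 0.6]
gripper_width: 0.7
t 4.33 box xyz [ -1.  -30.9 115. ] rot [-179.9    0.    70.4] F box [ 0.2 -0.5  0.6] w 0.7 q [ -3.  16. 108.   0.  56.  17.]
```

View pics/a2.png

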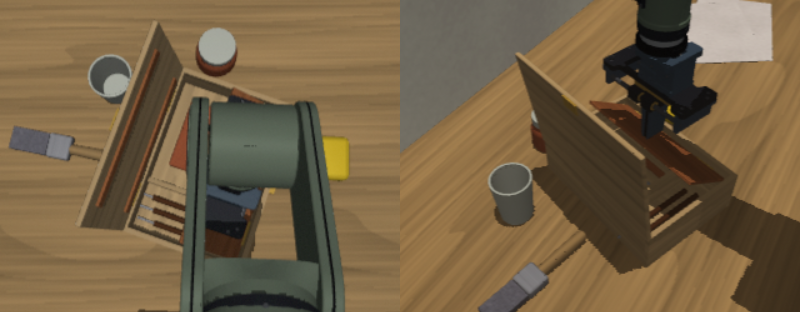

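The flap is about half down and following the tip, which is in the right view near (650,130).

```bash
python3 -m creep '[[1,5,0,8,0,0,0],[1,5,0,9,0,0,0],[1,4,0,9,0,0,0],[1,3,0,8,0,0,0],[1,2,0,7,0,0,0]]';python3 -c "from h import *;show()"; python3 -m creep '[[1,0,0,5,0,0,0],[1,0,0,2,0,0,0],[1,0,0,1,0,0,0],[1,0,0,0,0,0,0]]';python3 -c "from h import *;show()"
```

```text
time_s: 5.05
ee_pos: [503.5, 3.9, 74.3]
ee_rot: [-180.0, 0.0, 70.4]
force: [-0.2, -0.7, 0.6]
gripper_width: 0.4
t 5.05 box xyz [ -0.5 -11.9  74.3] rot [-180.     0.    70.4] F box [ 0.1 -0.7  0.6] w 0.4 q [ -1.  20. 110.  -0.  50.  19.]
time_s: 5.55
ee_pos: [503.6, 3.9, 68.2]
ee_rot: [180.0, -0.0, 70.4]
force: [-2.5, 1.5, 9.3]
gripper_width: 0.1
t 5.55 box xyz [ -0.4 -11.9  68.2] rot [180.   -0.   70.4] F box [-2.8  0.6  9.3] w 0.1 q [ -1.  20. 111.   0.  49.  19.]
```

```bash
python3 -m creep '[[1,0,0,0,0,0,0],[1,0,0,-20,0,0,0],[1,0,0,-50,0,0,0],[1,0,0,-60,0,0,0],[1,0,0,-60,0,0,0]]';python3 -m creep '[[1,0,0,-60,0,0,0],[1,0,0,-40,0,0,0],[1,0,0,0,0,0,0]]';python3 -c "
from h import *;show()
from workcell import grab_frame
import cv2
a=[cv2.resize(grab_frame(n)['frame'][80:330,100:420,::-1],None,fx=1.25,fy=1.25) for n in('top','side')]
cv2.imwrite('pics/a3.png',np.hstack(a))"
```

```text
time_s: 6.18
ee_pos: [503.3, 3.6, 258.8]
ee_rot: [180.0, 0.0, 70.4]
force: [1.6, 0.4, 0.2]
gripper_width: 0.5
time_s: 6.55
ee_pos: [504.9, 3.6, 360.5]
ee_rot: [179.6, -0.1, 70.4]
force: [-0.5, -1.2, -0.1]
gripper_width: 0.6
t 6.55 box xyz [  0.9 -11.8 360.5] rot [ 1.796e+02 -1.000e-01  7.040e+01] F box [-0.1 -1.3 -0.1] w 0.6 q [-1.  8. 82. -0. 89. 19.]
```

View pics/a3.png

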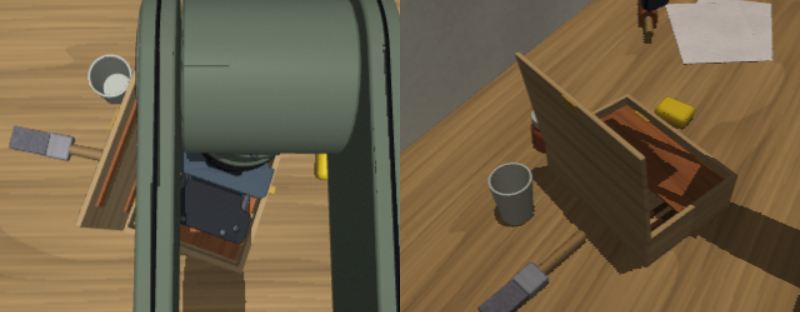

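The flap lies flat inside the box in the right view and the lid still stands. Next I go over to the lid's outer side.

```bash
python3 -m creep '[[1,40,0,0,0,0,0],[1,50,0,0,0,0,0],[1,50,0,0,0,0,0],[1,50,0,0,0,0,0],[1,12,0,0,0,0,0]]';python3 -m creep '[[1,0,0,40,0,0,0],[1,0,0,50,0,0,0],[1,0,0,32,0,0,0],[1,0,0,0,0,0,0]]';python3 -c "
from h import *;show()
from workcell import grab_frame
import cv2
a=[cv2.resize(grab_frame(n)['frame'][80:330,100:420,::-1],None,fx=1.25,fy=1.25) for n in('top','side')]
cv2.imwrite('pics/a4.png',np.hstack(a))"
```

```text
time_s: 7.28
ee_pos: [571.3, 196.3, 353.7]
ee_rot: [-179.8, 0.2, 70.6]
force: [-0.2, -0.4, -0.4]
gripper_width: 0.4
time_s: 7.78
ee_pos: [569.1, 192.5, 231.3]
ee_rot: [-179.6, 0.3, 70.4]
force: [1.0, -0.8, -0.7]
gripper_width: 0.4
t 7.78 box xyz [ -2.  187.7 231.3] rot [-179.6    0.3   70.4] F box [ 1.2 -0.4 -0.7] w 0.4 q [18. 20. 84. -0. 76. 37.]
```

View pics/a4.png

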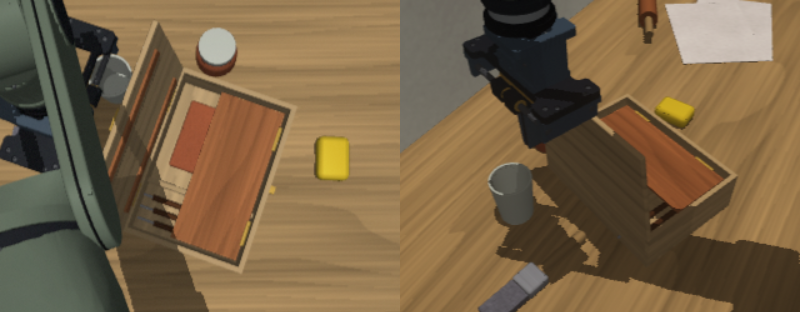

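```bash
python3 -m creep '[[1,-20,0,0,0,0,0],[1,-12,0,0,0,0,0],[1,-12,0,0,0,0,0],[1,-12,0,0,0,0,0],[1,-12,0,0,0,0,0]]';python3 -c "from h import *;show()"; python3 -m creep '[[1,-13,0,0,0,0,0],[1,-13,0,0,0,0,0],[1,0,0,0,0,0,0]]';python3 -c "
from h import *;show()
from workcell import grab_frame
import cv2
a=[cv2.resize(grab_frame(n)['frame'][80:330,100:420,::-1],None,fx=1.25,fy=1.25) for n in('top','side')]
cv2.imwrite('pics/a5.png',np.hstack(a))"
```

```text
time_s: 8.5
ee_pos: [548.6, 129.4, 235.4]
ee_rot: [179.9, -0.1, 70.4]
force: [1.9, 2.4, 2.2]
gripper_width: 0.8
t 8.5 box xyz [-1.000e-01  1.214e+02  2.354e+02] rot [ 1.799e+02 -1.000e-01  7.040e+01] F box [1.  2.9 2.2] w 0.8 q [12. 17. 89.  0. 74. 32.]
time_s: 8.88
ee_pos: [539.0, 103.9, 234.4]
ee_rot: [-179.9, 0.1, 70.3]
force: [0.7, -0.2, -0.8]
gripper_width: 0.6
t 8.88 box xyz [ -0.6  94.1 234.4] rot [-1.799e+02  1.000e-01  7.030e+01] F box [ 0.7  0.  -0.8] w 0.6 q [10. 15. 91. -0. 74. 29.]
```

View pics/a5.png

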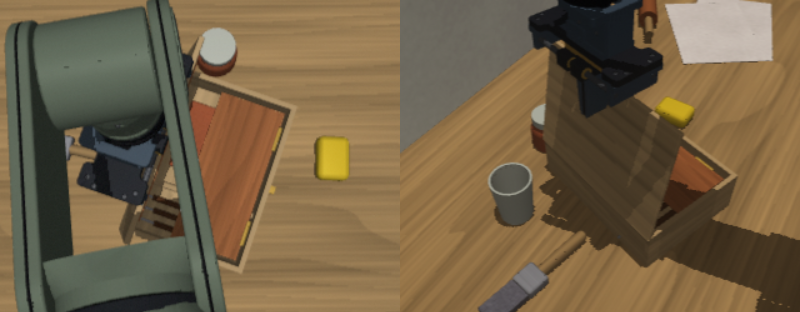

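The lid has passed upright and leans inward; the box rim is still at the same pixels. I follow the arc down.

```bash
python3 -m creep '[[1,-15,0,3,0,0,0],[1,-15,0,4,0,0,0],[1,-14,0,6,0,0,0],[1,-14,0,7,0,0,0],[1,-13,0,9,0,0,0]]';python3 -c "from h import *;show()"; python3 -m creep '[[1,-12,0,9,0,0,0],[1,-11,0,11,0,0,0],[1,-10,0,12,0,0,0],[1,0,0,0,0,0,0]]';python3 -c "from h import *;show()"
```

```text
time_s: 9.6
ee_pos: [515.6, 37.2, 205.5]
ee_rot: [180.0, 0.0, 70.4]
force: [-0.1, 1.3, 2.4]
gripper_width: 1.0
t 9.6 box xyz [ -0.3  23.5 205.5] rot [180.    0.   70.4] F box [-0.5  1.2  2.4] w 1.0 q [ 3. 13. 98. -0. 69. 23.]
time_s: 10.1
ee_pos: [504.0, 6.7, 172.5]
ee_rot: [-179.9, 0.1, 70.3]
force: [0.5, -0.0, 0.2]
gripper_width: 0.5
t 10.1 box xyz [ -1.   -9.2 172.5] rot [-1.799e+02  1.000e-01  7.030e+01] F box [0.5 0.1 0.2] w 0.5 q [ -1.  14. 102.  -0.  64.  19.]
```

```bash
python3 -m creep '[[1,-9,0,12,0,0,0],[1,-8,0,13,0,0,0],[1,-6,0,14,0,0,0],[1,-5,0,14,0,0,0],[1,-3,0,14,0,0,0]]';python3 -c "from h import *;show()"; python3 -m creep '[[1,-2,0,7,0,0,0],[1,0,0,5,0,0,0],[1,0,0,3,0,0,0],[1,0,0,2,0,0,0],[1,0,0,0,0,0,0]]';python3 -c "from h import *;show()"
```

```text
time_s: 10.72
ee_pos: [494.3, -22.3, 105.9]
ee_rot: [-180.0, 0.0, 70.4]
force: [0.3, 0.5, 1.0]
gripper_width: 0.6
t 10.72 box xyz [ -0.4 -39.7 105.9] rot [-180.     0.    70.4] F box [0.1 0.6 1. ] w 0.6 q [ -4.  17. 109.  -0.  54.  16.]
time_s: 11.35
ee_pos: [494.1, -23.5, 90.0]
ee_rot: [180.0, -0.0, 70.4]
force: [-0.9, 0.0, -0.4]
gripper_width: 0.6
t 11.35 box xyz [ -0.2 -41.   90. ] rot [180.   -0.   70.4] F box [-0.9 -0.3 -0.4] w 0.6 q [ -4.  18. 110.   0.  52.  16.]
```

Nearly shut: the tip is at z = 90 and a closed lid gives 88. I press gently until force shows.

```bash
python3 -m creep '[[1,0,0,1.5,0,0,0],[1,0,0,1.5,0,0,0],[1,0,0,0,0,0,0]]';python3 -c "from h import *;show()"; python3 -m creep '[[1,0,0,1,0,0,0],[1,0,0,0,0,0,0],[1,0,0,0,0,0,0]]';python3 -c "from h import *;show()"
```

```text
time_s: 11.72
ee_pos: [494.2, -23.6, 88.2]
ee_rot: [179.9, -0.0, 70.4]
force: [-2.8, 0.4, 9.5]
gripper_width: 1.0
t 11.72 box xyz [ -0.1 -41.   88.2] rot [179.9  -0.   70.4] F box [-2.8 -0.6  9.5] w 1.0 q [ -4.  18. 110.  -0.  51.  16.]
time_s: 12.1
ee_pos: [494.2, -23.6, 88.1]
ee_rot: [179.9, -0.0, 70.4]
force: [-4.2, 0.7, 15.9]
gripper_width: -0.2
t 12.1 box xyz [ -0.1 -41.   88.1] rot [179.9  -0.   70.4] F box [-4.2 -0.8 15.9] w -0.2 q [ -4.  18. 110.   0.  51.  16.]
```

```bash
python3 -m creep '[[1,0,0,-5,0,0,0],[1,0,0,-20,0,0,0],[1,0,0,-50,0,0,0],[1,0,0,-60,0,0,0],[1,0,0,-30,0,0,0]]';python3 -m creep '[[1,-50,-14,0,0,0,0],[1,-50,-14,0,0,0,0],[1,-50,-14,0,0,0,0],[1,-50,-14,0,0,0,0],[1,-50,-14,0,0,0,0]]';python3 -m creep '[[1,-45,-14,0,0,0,0],[1,-45,-14,0,0,0,0],[1,0,0,0,0,0,0],[1,0,0,0,0,0,0]]';python3 -c "
from h import *;show()
from workcell import grab_frame
import cv2
a=[]
for n in('top','side'):
    f=grab_frame(n)['frame'][:,:,::-1];cv2.imwrite(f'pics/{n}_end.png',f)
    o=cv2.imread(f'pics/{n}0.png');a.append(np.hstack([f[80:330,100:420],o[80:330,100:420]]))
cv2.imwrite('pics/a6.png',np.vstack(a))"
```

```text
time_s: 12.72
ee_pos: [495.1, -23.6, 254.2]
ee_rot: [179.7, -0.1, 70.4]
force: [1.0, -0.0, -0.9]
gripper_width: 0.2
time_s: 13.35
ee_pos: [343.1, -236.8, 250.9]
ee_rot: [180.0, 0.0, 70.4]
force: [0.9, -0.3, 0.5]
gripper_width: 0.3
time_s: 13.85
ee_pos: [287.6, -310.7, 250.8]
ee_rot: [-180.0, -0.0, 70.4]
force: [-0.1, 0.0, -0.1]
gripper_width: 0.7
t 13.85 box xyz [ -98.3 -380.8  250.8] rot [-180.    -0.    70.4] F box [-0.1 -0.  -0.1] w 0.7 q [-49.   3. 104.   0.  73. -29.]
```

View pics/a6.png

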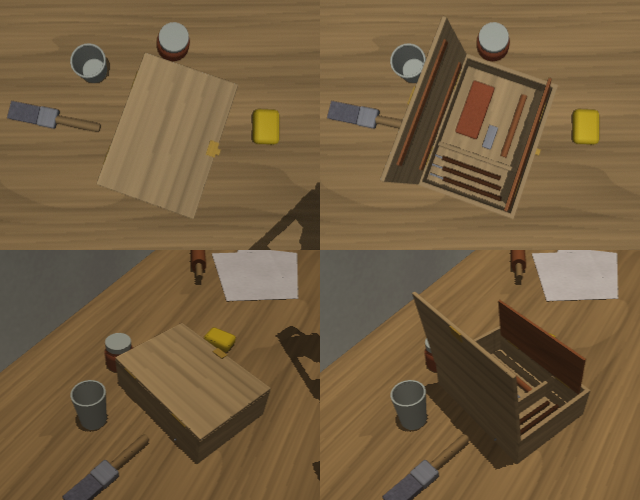

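The lid lies level on the rim with corners at (146,54), (237,85), (193,217) and (98,184). The bystanders and the box are at their earlier pixels, and the arm is clear.

```bash
python3 -c "
from workcell import job_done
print(job_done())"
```

```text
the job is handed in; nothing more can be done
None
```

The tool box is shut with the flap folded under the lid, and I handed the job in at about 14 s of robot time; the interface gives no verdict. With the gripper closed, I pushed the flap down from behind while the lid stood open. I then crossed over the lid and swung it down from its outer side at under about 1.5 rad/s.

**Flap:** its stop came at a tip height of 68.2 mm, against 68 mm expected, with 9 N of contact force. The pictures before the lid closed showed it lying flat.

**Lid:** its stop came at 88.1 mm, against 88 mm expected, with 16 N of contact force.

**Box and bystanders:** the last pictures, compared by eye with the first, show the lid level and no visible shift of the box, pot, jar, sponge or brush. The arm was clear of everything, with force near zero.

**Disagreement:** my first measurement of the box came out at about 275 x 192 mm instead of 280 x 200, probably because the lid overlaps its rear corners. I placed the box centre mainly from the front corners, and the contact heights bore that out.

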